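Lock the trolley coupling with its linchpin

TASK

Lock the nursery trolley's tow coupling: pick up the linchpin with the sprung ring, slide it gently through the cross hole of the coupling post until its collar is fully home against the post, then swing the ring over the post and down over the pin end until it snaps shut, and let go. Feel for the hole, as the post stands a little higher than its mark by an unknown amount; never force the pin against the coupling, and leave the pots and other things alone.

Things in the scene. Friction and masses are not known exactly. Their poses are not given: they have to be found in the camera images.
- coupling: Fixed trolley coupling, origin on the bench under its upright steel post, 34 mm (x) by 26 mm (y), z up. Base 120 x 100 mm, green drawbar (top 44 mm high) running to +y. A square hole 13.5 mm wide goes through the post along x at y = 0; the pin enters along +x at the face x = -17 mm. The post, stiff, stands 0 to 20 mm (unknown) above its lowest setting: hole axis 75 to 95 mm high.
- hole_mark (a point): Mark on the coupling frame, not on the post: where the hole's mouth centre would be with the post at its lowest (coupling x = -17, y = 0, z = 75 mm; same axes). The true hole is 0 to 20 mm above it; the post's top is 18 mm above the hole's axis.
- pin_grip (a point): Centre of the linchpin's upright grip tab: 24 mm along the pin (x, towards the tip), 14 mm thick, 36 mm high (z), standing on the bench. Pin axis 7 mm lower (11 mm over the bench). Ahead along x: ring hinge at 26 mm, collar 24 mm wide at 34 to 40 mm, 12 mm square shank to 81 mm, then a 7 mm square nose to 90 mm. About 0.19 kg. Home: collar face on post face.
- pin_tip (a point): Centre of the linchpin's tip end face, on the pin's axis 90 mm ahead of the grip tab's centre; same axes. The last 9 mm are a nose 7 mm square; behind it a square shoulder steps out to the 12 mm shank. With the collar home it stands 33 mm ahead (x) of the coupling's origin.
- ring_bar (a point): Middle of the ring's far bar, 70 mm from the hinge (hinge on the pin's axis, line along y); moves with the ring. Ring: U loop of 7 mm round steel bar, 49 mm wide, 35 mm inside, so the post passes through it. Open it leans up and forward, bar 25 mm ahead of and 65 mm above the hinge; shut it lies level round the post, bar just beyond the pin tip.
- ring (a joint): Ring angle: 0 open (where the spring rests), 1.2 shut. Over-centre spring: it resists with up to about 7 N at the bar (most at about 0.4) until 0.8, then snaps shut by itself and stays; let go before 0.8 it springs back open.
Things that resemble listed ones, but are neither listed nor needed, are in the scene too. What is shaped like the part that bears pin_grip but blue is not meant.

How it is judged:
On the way, in this order (a step that is already met when the one before it is completed fails the run):
1. the pin is through the post's hole with its collar home, the ring still open (x of pin_tip in the frame of coupling above 0.0295 m and y of pin_tip in the frame of coupling between -0.005 and 0.005 m and z of pin_tip in the frame of coupling between 0.068 and 0.102 m and value of joint ring below 0.3 rad), for 0.2 s.
2. the ring has been swung over the post and snapped shut over the pin end (value of joint ring above 1.1 rad), for 0.2 s.
At the end, for the whole second after the job is handed in: the linchpin is through the post's cross hole with its collar within 3.5 mm of home (tip at least 29.5 mm ahead of the coupling's origin, within 5 mm of its centre line sideways and 68 to 102 mm above the bench), the ring is shut (1.1 rad or more) and still, and the pin is let go (x of pin_tip in the frame of coupling above 0.0295 m and y of pin_tip in the frame of coupling between -0.005 and 0.005 m and z of pin_tip in the frame of coupling between 0.068 and 0.102 m and value of joint ring above 1.1 rad and velocity of joint ring below 0.2 rad/s); the robot touches nothing.
It fails at once if the linchpin is forced against the coupling with more than 30 N (contact force between linchpin and coupling above 30 N).
It fails at once if a pot, the trowel, the plain pin or the label block is shifted by more than 30 mm (distance of any of plant_a, plant_b, plant_c, empty_pot, plain_pin, trowel, label_block from where it was at the start of the episode above 0.03 m).
It also fails if it takes over 67 s, if anything falls off the work surface, if the arm or the gripper's body presses on something with over 40 N, if the wrist force passes 120 N, or if a joint passes its speed limit or range.

ROBOT

A 6-joint arm with a two-finger parallel gripper is mounted at the origin on the work surface. World frame = base frame: x ahead of the robot, y to its left, z up, the work surface at z = 0. Lengths are in m, angles in rad, forces in N, time in s.
With the tool pointing down it reaches from about 0.325 to 0.9 m from the base axis. Payload 6.1 kg.
Tool frame: the origin (TCP) lies midway between the tips of the shut fingers; the grasp point (between the pads) lies 19 mm behind it; z points along the fingers, y is the line along which they close (so a half turn about z gives the same grasp; the last joint's range is limited). The gripper opens to 85 mm and grips with 20 to 120 N. Pads are 22 mm wide; open, the fingers measure 114 mm over their backs; the gripper's body (76 mm by 85 mm) begins 54 mm behind the grasp point. The pads swing forward as they close: fully open they stand 13 mm farther back than shut.
Start: joints at [1.143, 0.22, 1.526, -0, 1.395, -0.126], TCP at [0.186, 0.597, 0.231] pointing down, gripper open.
Joint ranges: [-2.98, 2.98], [-0.91, 2.08], [0.09, 2.57], [-1.24, 4.39], [0.2, 2.65], [-2.68, 2.68]. Speed limits (rad/s): [2.57, 2.57, 3.01, 3.14, 3.14, 3.14].

INTERFACE

Orientations are given as [roll, pitch, yaw] about the fixed x, y, z axes, in that order (R = Rz(yaw) Ry(pitch) Rx(roll)).
In Python, from plant import movep, move_l, set_joints, gripper_to, hold, inverse_kinematics, observe, get_image, get_calibration, Unreachable, job_done gives the robot as it stands. Calls block until the motion is done:
- movep(position, orientation): joint-space move of the TCP to a pose.
- move_l(position, feed=0.15, rotation=None, max_force=None): straight line of the TCP; rotation=None keeps the orientation; feed is the mean speed in m/s. With max_force (N) it stops when the force on the tool has changed by that much, and returns True; else False.
- set_joints(angles): joint-space move.
- gripper_to(opening, f_grip=None): finger opening in m; f_grip is the grip in N (None keeps the last); returns when the fingers have stopped.
- hold(seconds).
- inverse_kinematics(position, orientation): joint angles nearest the present ones, or None.
- observe(): the state.
- get_image(name): name is "side" or "top"; returns (picture, depth): 400x640x3 uint8, red, green, blue; 400x640 float32, m along the optical axis (not along the pixel's ray), 0 where there is no reading.
- get_calibration(name): a dict with "intrinsics" (3x3 intrinsics, pixels), "world_from_camera" (4x4, takes a point from camera to world coordinates). Camera axes: x right, y down, z forward; pixel columns grow to the right and rows downward; lengths in m; the calibration is good to about 2 mm. A picture is of the moment at which its call begins. get_calibration takes no time and is no camera call.
A pose or a line that the arm cannot do raises Unreachable and nothing moves.
- job_done(): hands the job in; it is judged then, once.
The state is a dict: "time_s": time; "q": joint angles; "joint_velocities": joint speeds; "joint_torque": joint torques, N m; "eef_pos": TCP position; "tcp_rot": TCP orientation; "ft_force": force on the tool from outside, world axes, zero at the start; "torque": the same for the moment, N m; "opening": finger opening in m; "grasp_force": force on a finger pad.
Only numpy, scipy, OpenCV 4.12 (cv2) and the standard library are available. Lean on these libraries where they do the work, as an engineer would, in place of code of your own. Each camera call takes 0.05 s, during which the arm holds its last target. There are 200 camera calls.

## Working session

There is one attempt and no reset: what is moved stays moved. The work goes in short steps, each a Python script; the robot and the scene stay as the last script left them, time stands still between calls to the robot, and variables do not carry over. Pictures are saved under pics/ and viewed, at most 10 in all, crops included, and the job is handed in when it is done.

```bash
ls; mkdir -p pics; python3 - <<'E'
from plant import *
import cv2,numpy as np
for n in("side","top"):
    p,d=get_image(n); cv2.imwrite(f"pics/{n}0.png",cv2.cvtColor(p,cv2.COLOR_RGB2BGR)); np.savez(f"pics/{n}0.npz",p=p,d=d)
    c=get_calibration(n); print(n,np.round(c["intrinsics"],1).tolist(),np.round(c["world_from_camera"],4).tolist())
print({k:np.round(v,3) for k,v in observe().items()})
E
```

```text
pics
side [[382.0, 0.0, 318.8], [0.0, 382.0, 197.1], [0.0, 0.0, 1.0]] [[-0.7259, -0.4002, 0.5594, 0.1434], [-0.6877, 0.4116, -0.598, 0.3618], [0.009, -0.8188, -0.574, 0.4863], [0.0, 0.0, 0.0, 1.0]]
top [[369.1, 0.0, 312.9], [0.0, 369.1, 205.3], [0.0, 0.0, 1.0]] [[0.0136, -0.9948, 0.1013, 0.4636], [-0.9992, -0.0173, -0.0357, -0.0414], [0.0373, -0.1007, -0.9942, 0.7251], [0.0, 0.0, 0.0, 1.0]]
{'time_s': np.float64(0.1), 'q': array([ 1.143,  0.221,  1.527,  0.   ,  1.395, -0.126]), 'joint_velocities': array([-0.   , -0.003, -0.002, -0.002,  0.002, -0.001]), 'joint_torque': array([ 2.0000e-03, -4.9824e+01, -3.9055e+01, -0.0000e+00,  6.0000e-03,
       -0.0000e+00]), 'eef_pos': array([0.186, 0.596, 0.23 ]), 'tcp_rot': array([-3.14, -0.  ,  2.84]), 'ft_force': array([0.188, 0.18 , 0.396]), 'torque': array([ 0.002, -0.029, -0.036]), 'grasp_force': np.float64(0.0), 'opening': np.float64(0.086)}
```

View pics/side0.png

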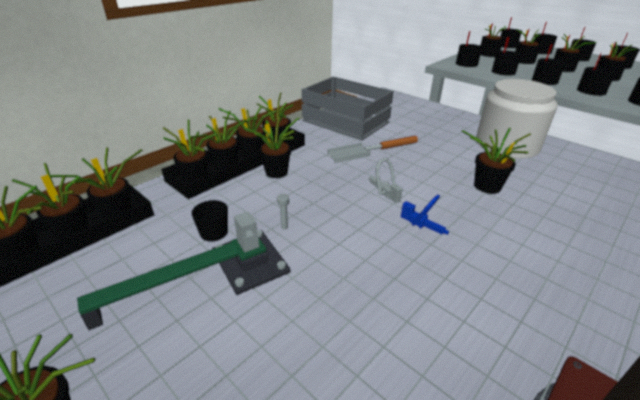

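View pics/top0.png

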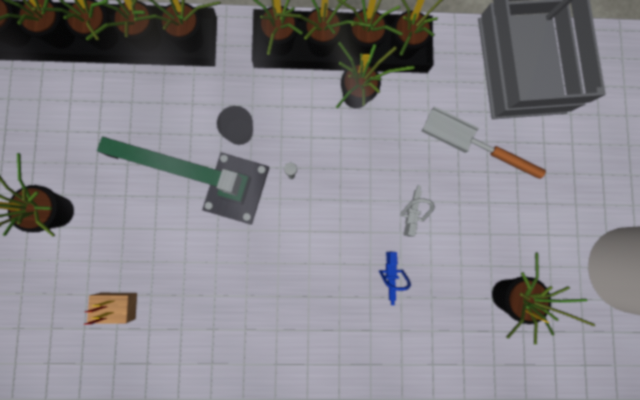

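Candidates: grey linchpin with ring at side (385,182) / top (413,213); blue lookalike at side (425,215) / top (392,278), which is excluded; plain upright pin at side (283,210) / top (291,170), with no ring. I choose the grey one with the ring. The post is at side (246,230) / top (228,181). Next is a close crop to check.

```bash
python3 - <<'E'
import cv2,numpy as np
s=cv2.imread("pics/side0.png");t=cv2.imread("pics/top0.png")
R=lambda i,x,y,w,h:cv2.resize(i[y:y+h,x:x+w],(400,300),interpolation=cv2.INTER_CUBIC)
cv2.imwrite("pics/crop1.png",np.vstack([np.hstack([R(s,350,150,64,48),R(t,380,180,64,48)]),np.hstack([R(s,206,206,96,72+24-24),R(t,190,145,96,72)])]))
E
```

```text
(no output)
```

View pics/crop1.png

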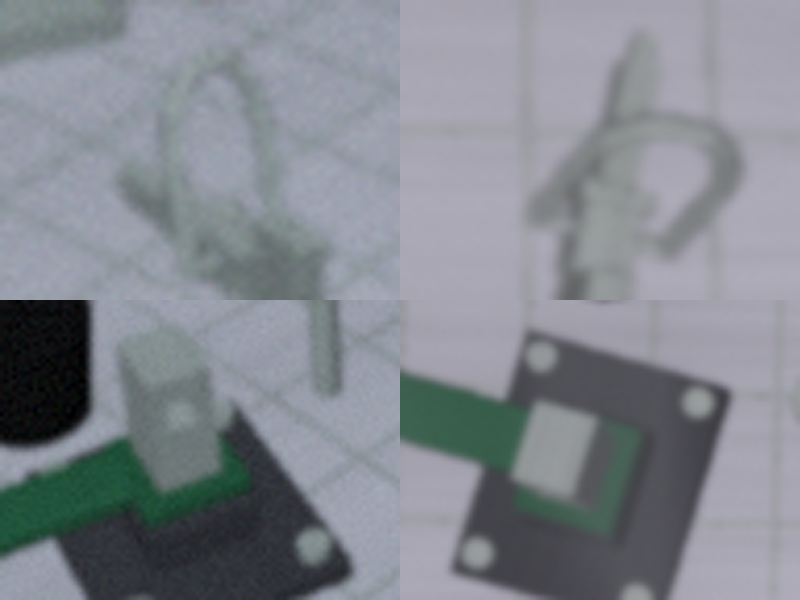

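Crop: top-left and top-right show the grey linchpin with ring (tip up in the top view, near top px (420,186), tab near (411,228)). The bottom row shows the post on the coupling, with its top face at top px (226,181). In the side view the hole mouth shows as a pale spot near (249,234). Now I'll measure both using depth and colour.

```bash
cat > h.py <<'E'
import numpy as np,cv2
from plant import *
def cloud(n,d):
    c=get_calibration(n);K=np.array(c["intrinsics"]);T=np.array(c["world_from_camera"])
    v,u=np.mgrid[:400,:640]
    P=np.stack([(u-K[0,2])/K[0,0]*d,(v-K[1,2])/K[1,1]*d,d],-1)
    return P@T[:3,:3].T+T[:3,3]
def ray(n,u,v,z):
    c=get_calibration(n);K=np.array(c["intrinsics"]);T=np.array(c["world_from_camera"])
    r=T[:3,:3]@np.array([(u-K[0,2])/K[0,0],(v-K[1,2])/K[1,1],1.]);return T[:3,3]+r*(z-T[2,3])/r[2]
E
python3 - <<'E'
from h import *
np.set_printoptions(linewidth=250,suppress=True)
D={n:np.load(f"pics/{n}0.npz") for n in("side","top")}
W={n:cloud(n,D[n]["d"]) for n in D}
z=W["top"][...,2]*1000
print("pin top h"); print(np.round(z[182:240:2,396:440:2]).astype(int))
print("post top h"); print(np.round(z[165:200:2,205:256:2]).astype(int))
lab=cv2.cvtColor(D["top"]["p"],cv2.COLOR_RGB2LAB).astype(int)
print("b chan"); print(lab[182:240:2,396:440:2,2])
zs=W["side"][...,2]*1000
print("side post h"); print(np.round(zs[206:256:2,226:274:2]).astype(int))
E
```

```text
pin top h
[[ -2   1   0   0  -1   1  -3   0   0   0 725  -1   1  -1   3   0  -1  -2  -1  -1  -1  -1]
 [  1   0  -1   1  -2  -1   0  -1  -1   1  -3   0   0  -2  -2  -2  -1  -1   0  -1  -2   1]
 [ -1  -1   1   2  -2  -4  -3   1  -1  -2  -1  12  13   0  -1  -3   0  -1  -1  -1  -3  -2]
 [ -2   0  -1  -1   0   1   0  -2   1  -2  10  15  12  -3   0  -1  -2  -2   0  -1  -3  -1]
 [ -1  -1   1   0  -2  -1  -2  -2  -1   6  17  17  -2  -1  -1   0  -4  -1  -1  -2   1   0]
 [ -2   0  -2  -3   1   0  -1  -2   0  11  15  16  16   0   2   1  -1   1  -1   0  -3   0]
 [ -1  -1   0   1  -1  -2  -2  -1   0  15  17  15  15  -1  -2  -1  -2   0  -1  -1  -3  -2]
 [  0  -1   2   0   1  -1  -2  -3  -1  16  15  15  15  -1   0  -2  -2  -1   0   0  -1  -1]
 [  0  -2  -2  -3  -3  -1  -1  -1   5  15  17  17  74  78   0  -1   1  -2   1  -3   0  -2]
 [ -3   0  -1   0  -1   0  -1  -2  64  70  74  74  77  77  77  78  78   0 725   0  -1  -2]
 [  1  -3   0  -3  -2   0  -1  60  66  67  71  70   0  -2  78  77  78  79  74   0   0  -1]
 [ -2  -2  -2   0   2   0  56  58  59  16  15  15   1  -3  -3   0  -1  74  76   1   0  -2
[... 7922 characters left out ...]
0   0]
 [  0  11  12  43  44  43  46  56  62  65  64  63  62  61  58  56  45  43  12  11  13 486  11   0]
 [ 43  45  45  43  44  44  44  50  59  63  61  60  57  56  54  52  51  45  44  13  11  13  11   1]
 [ 43  44  43  44  43  43  43  43  52  58  56  54  53  50  50  47  46  44  42  42  12  11  11  12]
 [ 44  44  44  42  44  44  43  44  46  53  51  49  48  46  44  44  43  44  43  43  11  12  12  12]
 [ 44  44  43  45  41  44  43  44  44  47  47  45  44  44  43  44  44  42 486  41  12  12  10  12]
 [ 43  44  43  43  43  43  44  44  42  44  43  43  42  45  43  43  40  39  38  35  33  12  11  11]
 [ 43  43  44  44  41  40  41  43  45  45  44  44  42  41  40  38  37  33  32  33  32  11  12  11]]
```

```bash
cat >m.py <<'E'
from h import *
def rect(P):
    r=cv2.minAreaRect((P[:,:2]*1000).astype(np.float32)); return np.round(r[0],1),np.round(r[1],1),round(r[2],1)
def line(P):
    vx,vy,x,y=cv2.fitLine((P[:,:2]*1000).astype(np.float32),cv2.DIST_HUBER,0,.01,.01).ravel()
    return round(float(np.degrees(np.arctan(vy/vx))),2)
E
python3 - <<'E'
from m import *
def sel(W,lo,hi,cx,cy,r):
    m=(W[...,2]>lo)&(W[...,2]<hi)&(np.hypot(W[...,0]-cx,W[...,1]-cy)<r); return W[m]
D={n:cloud(n,np.load(f"pics/{n}0.npz")["d"]) for n in("side","top")}
T=D["top"]; pc=T[181,226,:2]; tc=T[228,411,:2]
for n in D:
    P=sel(D[n],.094,.102,*pc,.04); print(n,"post",len(P),P.mean(0).round(4),np.median(P[:,2]),rect(P))
    P=sel(D[n],.030,.040,*tc,.022); print(n,"tab",len(P),P.mean(0).round(4),rect(P),line(P))
    P=sel(D[n],.012,.0185,*(tc+[.068,-.006]),.028); print(n,"shank",len(P),P.mean(0).round(4),rect(P),line(P))
    P=sel(D[n],.038,.047,*(pc+[.06,.12]),.16); print(n,"drawbar",len(P),P.mean(0).round(4),line(P))
    P=sel(D[n],.007,.014,*pc,.085); print(n,"base",rect(P))
    P=sel(D[n],.05,.09,*(tc+[.04,0]),.05); i=P[:,2]>.070; print(n,"ring bar",P[i].mean(0).round(4),P[:,2].max())
E
```

```text
side post 247 [0.5645 0.0885 0.0975] 0.09767891289790587 (array([565.8,  87.5]), array([26.6, 36.3]), 74.2)
side tab 61 [ 0.489  -0.2495  0.0344] (array([ 490., -250.]), array([16.2, 24. ]), 78.1) 1.88
side shank 46 [ 0.5583 -0.2666  0.0155] (array([ 556.9, -267.6]), array([14.1, 42. ]), 76.3) -12.08
side drawbar 3076 [0.6083 0.2075 0.0431] 74.65
side base (array([565.6,  87.9]), array([ 99.6, 121. ]), 74.7)
side ring bar [ 0.5383 -0.2608  0.0754] 0.07994369463615486
top post 308 [0.5679 0.0847 0.0968] 0.09684427935634882 (array([567.8,  84.8]), array([26.6, 34.2]), 74.2)
top tab 99 [ 0.4913 -0.2536  0.0348] (array([ 491.7, -254. ]), array([14.1, 24.1]), 74.1) -14.3
top shank 101 [ 0.5573 -0.2697  0.0156] (array([ 556.3, -270. ]), array([12.6, 45.9]), 75.3) -15.99
top drawbar 2394 [0.6084 0.1998 0.0424] 74.25
top base (array([568. ,  84.6]), array([100.2, 120.1]), 74.5)
top ring bar [ 0.5408 -0.2646  0.0756] 0.08001634360057186
```

```bash
cat > k.py <<'E'
from m import *
from scipy.spatial.transform import Rotation as Ro
CY=np.radians(-15.5); PY=np.radians(-14.7)
C=np.array([.5668,.0862,0.]); TAB=np.array([.4908,-.252,.018]); HZ=.0807
def R(yaw,t,s=1):   # tool z leans ahead (along yaw) by t from straight down, tool y = s*lateral
    a=np.array([np.cos(yaw),np.sin(yaw),0]); y=s*np.array([-a[1],a[0],0]); z=np.sin(t)*a-np.cos(t)*np.array([0,0,1.])
    return np.c_[np.cross(y,z),y,z]
rpy=lambda M:Ro.from_matrix(M).as_euler("xyz").tolist()
def cw(x,y,z): # coupling -> world
    c,s=np.cos(CY),np.sin(CY); return C+[c*x-s*y,s*x+c*y,z]
def pw(x,y,z):
    c,s=np.cos(PY),np.sin(PY); return np.array([TAB[0]+c*x-s*y,TAB[1]+s*x+c*y,z])
T0=np.radians(12); ZG=.007
def st():
    o=observe(); print("t",round(float(o["time_s"]),2),"p",np.round(o["eef_pos"],4),"F",np.round(o["ft_force"],1),"op",round(float(o["opening"]),4),"g",round(float(o["grasp_force"]),1)); return o
E
python3 - <<'E'
from k import *
for s in(1,-1):
  for nm,p,M in[("above",pw(.002,0,.16),R(PY,T0,s)),("grasp",pw(.002,0,ZG),R(PY,T0,s)),("pre",cw(-.13,0,.08),R(CY,T0,s)),("home",cw(-.055,0,.08),R(CY,T0,s))]+[(f"ring{e}",cw(-.031+.07*np.cos(e),0,HZ+.07*np.sin(e)),R(CY,np.radians(t),s)) for e,t in((1.2,50),(.8,40),(.4,25),(.3,20))]:
    q=inverse_kinematics(p.tolist(),rpy(M)); print(s,nm,p.round(3),None if q is None else np.round(q,2))
E
```

```text
1 above [ 0.493 -0.253  0.16 ] [-0.67 -0.04  1.96  0.1   1.03 -2.02]
1 grasp [ 0.493 -0.253  0.007] [-0.67  0.2   2.04  0.13  0.71 -2.07]
1 pre [0.442 0.121 0.08 ] [ 0.16 -0.15  2.23 -0.11  0.88 -1.08]
1 home [0.514 0.101 0.08 ] [ 0.09  0.01  2.07 -0.1   0.86 -1.15]
1 ring1.2 [0.561 0.088 0.146] [ 0.23 -0.19  2.37 -1.19  0.41 -0.07]
1 ring0.8 [0.584 0.081 0.131] [ 0.16 -0.11  2.23 -0.66  0.45 -0.62]
1 ring0.4 [0.599 0.077 0.108] [ 0.08  0.04  2.04 -0.24  0.66 -1.07]
1 ring0.3 [0.601 0.077 0.101] [ 0.06  0.1   1.97 -0.16  0.75 -1.14]
-1 above [ 0.493 -0.253  0.16 ] [-0.67 -0.04  1.96  0.1   1.03  1.12]
-1 grasp [ 0.493 -0.253  0.007] [-0.67  0.2   2.04  0.13  0.71  1.07]
-1 pre [0.442 0.121 0.08 ] [ 0.16 -0.15  2.23 -0.11  0.88  2.06]
-1 home [0.514 0.101 0.08 ] [ 0.09  0.01  2.07 -0.1   0.86  1.99]
-1 ring1.2 [0.561 0.088 0.146] None
-1 ring0.8 [0.584 0.081 0.131] [ 0.16 -0.11  2.23 -0.66  0.45  2.52]
-1 ring0.4 [0.599 0.077 0.108] [ 0.08  0.04  2.04 -0.24  0.66  2.08]
-1 ring0.3 [0.601 0.077 0.101] [ 0.06  0.1   1.97 -0.16  0.75  2.  ]
```

```bash
python3 - <<'E'
from k import *
M=rpy(R(PY,T0))
movep(pw(.002,0,.16).tolist(),M); gripper_to(.045,60); st()
move_l(pw(.002,0,.05).tolist(),feed=.12)
print(move_l(pw(.002,0,ZG).tolist(),feed=.05,max_force=8)); st()
gripper_to(0.,60); o=st()
for n in("side","top"):
    p,d=get_image(n); np.savez(f"pics/{n}1.npz",p=p,d=d); cv2.imwrite(f"pics/{n}1.png",cv2.cvtColor(p,cv2.COLOR_RGB2BGR))
s=cv2.imread("pics/side1.png");t=cv2.imread("pics/top1.png")
Q=lambda i,x,y:cv2.resize(i[y:y+90,x:x+120],(400,300),interpolation=cv2.INTER_CUBIC)
cv2.imwrite("pics/crop2.png",np.hstack([Q(s,330,130),Q(t,350,160)]))
E
```

```text
t 3.73 p [ 0.4927 -0.2525  0.16  ] F [-0.5  0.2  1. ] op 0.045 g 0.0
False
t 5.81 p [ 0.493  -0.2527  0.0073] F [ 0.3 -0.5  0.2] op 0.0451 g 0.0
t 6.19 p [ 0.4931 -0.2529  0.0076] F [-1.2 -0.8  3.5] op 0.0131 g 59.3
```

View pics/crop2.png

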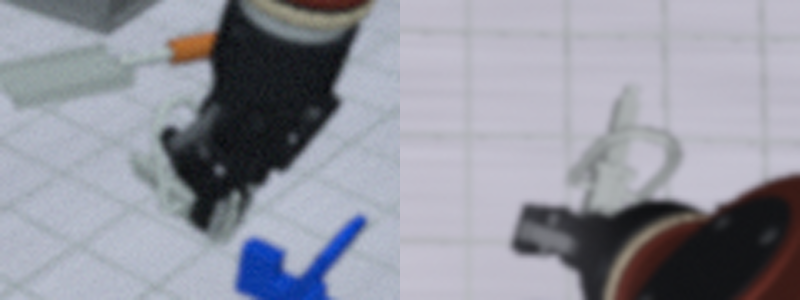

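Crop: the fingers hold the tab (left crop near (210,200)), and the ring is open and clear of the gripper. I'll lift it and move to the pre-insertion pose, then measure tip against post in the same views.

```bash
python3 - <<'E'
from k import *
o=observe(); p=np.array(o["eef_pos"])
move_l((p+[0,0,.15]).tolist(),feed=.15)
movep(cw(-.15,0,.16).tolist(),rpy(R(CY,T0)))
move_l(cw(-.133,0,HZ-.0034).tolist(),feed=.1); hold(.3); st()
for n in("side","top"):
    p,d=get_image(n); np.savez(f"pics/{n}2.npz",p=p,d=d); cv2.imwrite(f"pics/{n}2.png",cv2.cvtColor(p,cv2.COLOR_RGB2BGR))
s=cv2.imread("pics/side2.png");t=cv2.imread("pics/top2.png")
Q=lambda i,x,y:cv2.resize(i[y:y+90,x:x+120],(400,300),interpolation=cv2.INTER_CUBIC)
cv2.imwrite("pics/crop3.png",np.hstack([Q(s,190,190),Q(t,170,150)]))
c,sn=np.cos(CY),np.sin(CY)
for n in("side","top"):
    W=cloud(n,np.load(f"pics/{n}2.npz")["d"]); ref=C+([-.0011,.0015,0] if n=="side" else [.0011,-.0015,0])
    L=W-ref; L=np.stack([c*L[...,0]+sn*L[...,1],-sn*L[...,0]+c*L[...,1],L[...,2]],-1)
    np.save(f"pics/{n}2L.npy",L)
    m=(abs(L[...,1])<.012)&(L[...,0]>-.09)&(L[...,0]<-.03)&(abs(L[...,2]-HZ)<.016)
    P=L[m]; print(n,m.sum())
    for a in np.arange(-.09,-.03,.006):
        q=P[(P[:,0]>=a)&(P[:,0]<a+.006)]
        if len(q)>3: print(round(a*1e3),len(q),"y",(np.percentile(q[:,1],[3,50,97])*1e3).round(1),"z",(np.percentile(q[:,2],[3,50,97])*1e3).round(1))
E
```

```text
t 10.17 p [0.4389 0.1219 0.0778] F [-1.   0.1 -2.8] op 0.0131 g 58.7
side 32
-90 8 y [2.6 4.5 6.2] z [85.7 86.9 87.9]
-84 8 y [4.2 5.6 6.1] z [79.3 84.6 86.7]
-78 10 y [5.5 6.  6.2] z [76.  80.9 86.4]
-72 4 y [5.3 5.9 6.5] z [75.6 77.7 83.8]
top 173
-84 25 y [-5.7 -2.   5.9] z [75.  85.5 87.5]
-78 29 y [-5.6 -0.5  5.4] z [76.3 85.5 87.9]
-72 31 y [-5.6 -0.9  5.5] z [75.9 85.3 87.5]
-66 29 y [-6.  -1.1  6. ] z [77.5 85.3 86.8]
-60 29 y [-5.5 -1.   5.9] z [78.2 85.4 87.6]
-54 17 y [-3.1  0.3  4.5] z [78.6 82.4 85.2]
-48 10 y [-3.2 -0.7  3.4] z [78.  82.6 84. ]
```

View pics/crop3.png

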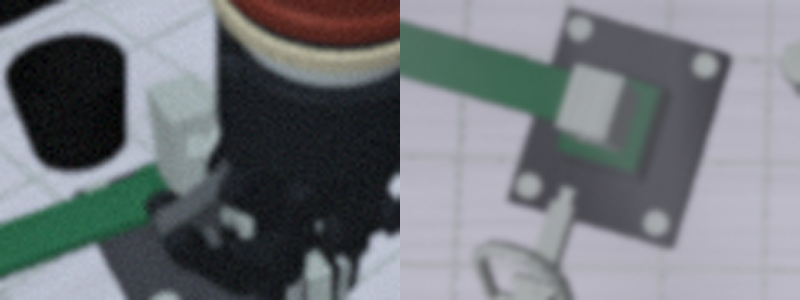

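Crop: the pin points at the post, level and centred in the top view (tip at crop (567,188)). Depth gives lateral offset ≈ 0 and height about 0.5 mm high. Now a gentle, guarded insertion.

```bash
cat > ins.py <<'E'
from k import *
def loc():
    p=np.array(observe()["eef_pos"])-C; c,s=np.cos(CY),np.sin(CY); return np.array([c*p[0]+s*p[1],-s*p[0]+c*p[1],p[2]])
E
python3 - <<'E'
from ins import *
z=HZ-.0034-.0006
b=move_l(cw(-.133,0,z).tolist(),feed=.02); 
b=move_l(cw(-.102,0,z).tolist(),feed=.04,max_force=5); print(b,loc().round(4)); st()
if not b:
    b=move_l(cw(-.086,0,z).tolist(),feed=.015,max_force=5); print(b,loc().round(4)); st()
E
```

```text
False [-1.023e-01 -1.000e-04  7.650e-02]
t 11.44 p [0.4682 0.1134 0.0765] F [-0.2  0.8 -2.4] op 0.013 g 58.7
False [-0.0861  0.      0.0766]
t 12.66 p [0.4838 0.1092 0.0766] F [-0.9  0.  -2.6] op 0.0133 g 58.7
```

The shank has entered freely. On to home.

```bash
python3 - <<'E'
from ins import *
z=HZ-.0034-.0006
b=move_l(cw(-.062,0,z).tolist(),feed=.03,max_force=5); print(b,loc().round(4)); st()
if not b:
    b=move_l(cw(-.046,0,z).tolist(),feed=.01,max_force=6); print(b,loc().round(4)); st()
E
```

```text
False [-0.0622 -0.0001  0.0765]
t 13.61 p [0.5068 0.1028 0.0765] F [-1.2  0.5 -3.1] op 0.0136 g 58.7
True [-0.0556 -0.0002  0.076 ]
t 14.47 p [0.5132 0.1008 0.076 ] F [-0.4  0.3  2.9] op 0.0131 g 59.1
```

```bash
python3 - <<'E'
from ins import *
l=loc()
b=move_l(cw(-.050,0,.0763).tolist(),feed=.008,max_force=8); print(b,loc().round(4)); st(); hold(.3); st()
c,sn=np.cos(CY),np.sin(CY)
for n in("side","top"):
    p,d=get_image(n); np.savez(f"pics/{n}3.npz",p=p,d=d); cv2.imwrite(f"pics/{n}3.png",cv2.cvtColor(p,cv2.COLOR_RGB2BGR))
    W=cloud(n,d); ref=C+([-.0011,.0015,0] if n=="side" else [.0011,-.0015,0])
    L=W-ref; L=np.stack([c*L[...,0]+sn*L[...,1],-sn*L[...,0]+c*L[...,1],L[...,2]],-1)
    m=(abs(L[...,1])<.006)&(L[...,0]>.0175)&(L[...,0]<.06)&(abs(L[...,2]-HZ)<.012); P=L[m]
    print(n,m.sum(),(P[:,0].max()*1e3 if m.sum() else 0), np.sort(P[:,0]*1e3)[-6:].round(1))
s=cv2.imread("pics/side3.png");t=cv2.imread("pics/top3.png")
Q=lambda i,x,y:cv2.resize(i[y:y+75,x:x+100],(400,300),interpolation=cv2.INTER_CUBIC)
cv2.imwrite("pics/crop4.png",np.hstack([Q(s,200,190),Q(t,180,135)]))
E
```

```text
True [-0.0552 -0.0002  0.076 ]
t 14.87 p [0.5135 0.1008 0.076 ] F [-1.8 -0.2  4.7] op 0.013 g 59.6
t 15.17 p [0.5135 0.1008 0.0759] F [-2.5  0.7  5.4] op 0.0128 g 59.6
side 0 0 []
top 44 32.77859487831287 [30.6 31.3 31.5 31.7 32.1 32.8]
```

View pics/crop4.png

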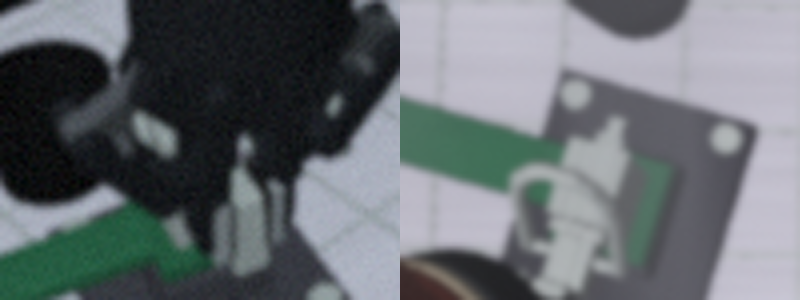

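Crop: the pin's nose stands out beyond the post (right crop (612,125)), the collar is on the post, and the ring is open. The tip measures about 32.8 mm, so it's home. I'll release it and swing the ring.

```bash
cat > ring.py <<'E'
from ins import *
H=np.array([-.031,0,HZ])
def pose(e,t,off):
    M=R(CY,t); zc=np.array([np.sin(t),0,-np.cos(t)]); b=H+.07*np.array([np.cos(e),0,np.sin(e)])-zc*(.0035+off)
    return cw(*b).tolist(),rpy(M)
def chk(tag):
    c,sn=np.cos(CY),np.sin(CY); p,d=get_image("top"); np.savez(f"pics/{tag}.npz",p=p,d=d); cv2.imwrite(f"pics/{tag}.png",cv2.cvtColor(p,cv2.COLOR_RGB2BGR))
    L=cloud("top",d)-C-[.0011,-.0015,0]; L=np.stack([c*L[...,0]+sn*L[...,1],-sn*L[...,0]+c*L[...,1],L[...,2]],-1)
    m=(abs(L[...,1])<.004)&(L[...,0]>.0195)&(L[...,0]<.06)&(abs(L[...,2]-HZ)<.012); P=L[m]
    print("tip",np.sort(P[:,0]*1e3)[-6:].round(1),"z",(np.median(P[:,2])*1e3).round(1) if len(P) else None)
    m=(abs(L[...,1])<.012)&(L[...,0]>-.05)&(L[...,0]<.06)&(L[...,2]>.125)&(L[...,2]<.155); P=L[m]
    if len(P): print("ring bar",(P.mean(0)*1e3).round(1),len(P))
E
python3 - <<'E'
from ring import *
gripper_to(.04); st(); hold(.2)
z=np.array([np.sin(T0)*np.cos(CY),np.sin(T0)*np.sin(CY),-np.cos(T0)]); p=np.array(observe()["eef_pos"])
move_l((p-z*.06-[.03,-.008,-.0]).tolist(),feed=.12)
t=np.radians(50)
movep(*pose(1.2,t,.09)); gripper_to(0.); st(); chk("top4")
E
```

```text
t 15.64 p [0.5128 0.1007 0.0751] F [ 0.1 -0.2  0.1] op 0.0401 g 0.0
t 17.84 p [0.4925 0.1066 0.206 ] F [-0.7  0.7 -0.3] op -0.0001 g 0.0
tip [30.2 30.3 30.6 31.3 31.8 32.2] z 83.8
ring bar [ -9.8  -0.6 145.3] 68
```

```bash
python3 - <<'E'
from ring import *
p,r=pose(1.2,np.radians(50),.015); move_l(p,feed=.08,rotation=r); st()
es=np.linspace(1.22,.3,9); ts=np.radians(np.interp(es,[.3,1.2],[20,50]))
for e,t in zip(es,ts):
    p,r=pose(e,t,0); b=move_l(p,feed=.05,rotation=r,max_force=18); o=st()
    if b: print("stopped at",e); break
E
```

```text
t 18.98 p [0.5477 0.0916 0.158 ] F [0.3 0.4 0.1] op -0.0002 g 0.0
t 19.41 p [0.5575 0.0888 0.1487] F [-0.1  0.9  0.1] op -0.0003 g 0.0
t 19.72 p [0.5655 0.0867 0.1468] F [-0.9  1.4  1.3] op -0.0002 g 0.9
t 20.04 p [0.5721 0.0849 0.1427] F [-1.5 -0.   5.7] op 0.0001 g 2.2
t 20.35 p [0.5784 0.083  0.1378] F [-1.9  1.   6.8] op 0.0001 g 3.0
t 20.66 p [0.5841 0.0812 0.1323] F [-1.2  1.   6.9] op -0.0002 g 3.4
t 20.97 p [0.5893 0.0797 0.1261] F [-1.1  0.2  6.8] op -0.0001 g 3.2
t 21.27 p [0.5937 0.0783 0.1192] F [0.2 1.3 5.1] op 0.0006 g 2.3
t 21.58 p [0.5965 0.0772 0.1112] F [-0.1  0.   0.9] op -0.0 g 0.4
t 21.89 p [0.5997 0.0766 0.1039] F [ 0.6 -0.4 -0.5] op 0.0 g 0.0
```

It snapped. I'll retreat and check.

```bash
python3 - <<'E'
from ring import *
p=np.array(observe()["eef_pos"])
move_l((p+[0,0,.10]).tolist(),feed=.12); movep([.35,.2,.28],rpy(R(CY,T0))); st(); chk("top5")
p,d=get_image("side"); s=cv2.cvtColor(p,cv2.COLOR_RGB2BGR); t=cv2.imread("pics/top5.png")
W=cloud("top",np.load("pics/top5.npz")["d"]); 
Q=lambda i,x,y:cv2.resize(i[y:y+75,x:x+100],(400,300),interpolation=cv2.INTER_CUBIC)
cv2.imwrite("pics/crop5.png",np.hstack([Q(s,200,190),Q(t,180,135)]))
E
```

```text
t 23.98 p [0.3505 0.1998 0.2796] F [-0.3  0.4 -1.3] op -0.0002 g 0.0
tip [38.7 38.9 39.5 40.5 41.2 41.2] z 83.7
```

View pics/crop5.png

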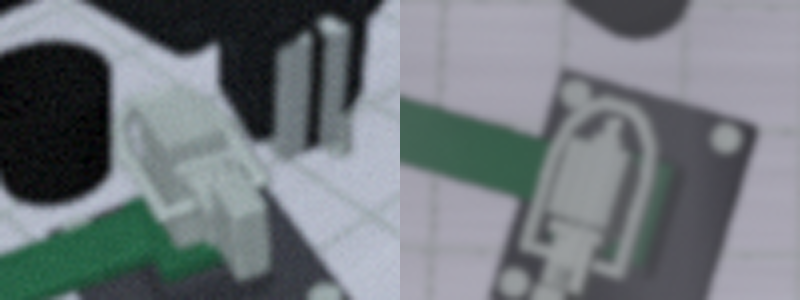

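Crop: the ring lies level round the post, with its bar beyond the pin end (right crop (605,108)). The collar is on the post and the gripper is clear.

```bash
python3 -c "
from plant import *
hold(.3); print(job_done())"
```

```text
the job is handed in; nothing more can be done
None
```

The job is handed in at about 24 s of the 67 s: the pin is through the post with its collar home (tip about 32–33 mm ahead of the origin before the ring was swung), the ring is snapped shut over the pin end, and the robot is clear; no verdict came back.

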